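Snap the scooter's kickstand down and hold the chassis upright

TASK

A kick-scooter chassis leans against the stop on the welding table with its kickstand folded: while it leans there, flip the kickstand down past its over-centre spring until it snaps to its down stop. Then take the chassis by the bare steering column, swing it upright off the stop and finish while holding it plumb and still, both wheels standing where they are, so that the leg's length can be marked. Do not let it tip over onto the stand, whose foot is only tacked on, and leave the other things on the table alone.

Things in the scene. Friction and masses are not known exactly. Their poses are not given: they have to be found in the camera images.
- chassis: loose kick-scooter chassis, no handlebar, about 3 kg: deck, two wheels in line, head tube. 735 long. Origin on the ground line in the wheel plane, 270 ahead of the rear wheel's foot, 285 behind the front's. +y forward to the nose, +z up, -x to its left side (kickstand, faces the robot). At the start +z leans about 0.29 rad towards +x, its deck edge against the stop; it tips sideways about the tyres
- column: bare steering column, bright round tube of 32 diameter fixed to the chassis at the nose: the place to hold. Origin on its axis, 30 below its top end, 35 above the head tube (42 diameter); in the chassis frame at x 0, y 259, z 305. Own z up along the tube, which is raked 7 degrees, its top towards the tail; own x is the chassis's x
- deck (a point): middle of the deck's top face, 105 above the chassis origin along its z; the deck is 100 wide and runs from 150 behind this point to 130 ahead
- stand (a joint): kickstand angle, rad: 0 = folded, leg pointing to the tail beside the deck; 1.75 = down against its stop, leg pointing down and slightly forward. An over-centre spring pulls it back to 0 below about 0.87 and throws it on to 1.75 above that. Turning it takes about 0.25 N m at first, less towards the centre
- stand_pivot (a point): kickstand pivot, axis along the chassis's x; in the chassis frame at x -63, y 0, z 92 (13 outside the deck's edge). A coil spring crosses in front of it
- stand_leg (a point): point on the axis of the kickstand's yellow leg (12 diameter), just before its dark foot (16 diameter, 16 more beyond the point). Folded it is in the chassis frame at x -84, y -63, z 92 (the leg splays outwards); as the joint grows it goes down and then forward on a circle of 63 radius about the pivot axis. Stand down and chassis upright, the foot hangs about 14 above the table
- stop: fixed aluminium angle plate on the table behind the chassis, which leans on its face: 150 long, 125 high, looking to its own -x; foot and ribs behind. Origin on the table at the middle of the face's lower edge
- front_tyre (a point): bottom of the front tyre on the ground line. Wheels are 180 in diameter and do not turn (axles tightened); the tread is rounded sideways with 12 radius, so in tipping the chassis rolls on it
- rear_tyre (a point): bottom of the rear tyre on the ground line; like the front one
- table: the steel welding table with 16 mm holes every 100 mm; its top is z = 0
- magnet_square: bystander: red triangular welding magnet, 100 x 100 x 16, lying; origin at its underside
- wire_brush: bystander: wire brush with wooden handle, 260 long, lying; origin at its middle, underside
- flap_disc: bystander: flap disc, 115 diameter, 14 high, lying; origin at its underside
- chipping_hammer: bystander: chipping hammer, 240 long, lying; origin near its middle, underside
- spray_tin: bystander: spray tin, 65 diameter, 190 high, standing; origin at its underside
- spanner: bystander: open spanner, 200 long, lying; origin at its middle, underside
- f_clamp: bystander: F-clamp, 330 long, lying; origin under the middle of its bar
- tube_offcut: bystander: offcut of 30 x 30 square tube, 120 long, lying; origin at its underside
Things that resemble listed ones, but are neither listed nor needed, are in the scene too. Leave any purple or turquoise look-alike of the stop alone.

How it is judged:
By the outcome, as a careful person would: the job done as asked, in the order asked, and still so for the second after the job is handed in, while the arm keeps its last pose, push and grip.
It also fails if it takes over 58 s, if anything falls off the work surface, if the arm or the gripper's body presses on something with over 40 N, if the wrist force passes 120 N, or if a joint passes its speed limit or range.

ROBOT

A 6-joint arm with a two-finger parallel gripper is mounted at the origin on the work surface. World frame = base frame: x ahead of the robot, y to its left, z up, the work surface at z = 0. Lengths are in m, angles in rad, forces in N, time in s.
With the tool pointing down it reaches from about 0.375 to 0.9 m from the base axis. Payload 3.1 kg.
Tool frame: the origin (TCP) lies at the very end of the fingers, on their centre line; the grasp point (between the pads) lies 19 mm behind it (tcp_to_grasp is the distance from the TCP to the grasp point, in m); z points along the fingers, y is the direction in which the jaws open and shut (so a half turn about z gives the same grasp; the last joint's range is limited). The gripper opens to 85 mm and grips with 20 to 120 N. Pads are 22 mm wide; open, the fingers measure 114 mm over their backs; the gripper's body (76 mm by 85 mm) begins 54 mm behind the grasp point. The pads swing forward as they close: fully open they stand 13 mm farther back than shut.
Start: joints at [-1.343, 0.527, 1.433, -0, 1.181, -0.178], TCP at [0.247, -0.574, 0.231] pointing down, gripper open.
Joint ranges: [-3.08, 3.08], [-0.75, 2.2], [0.22, 2.44], [-1.43, 4.57], [0, 2.65], [-2.85, 2.85]. Speed limits (rad/s): [2.79, 2.79, 3.14, 3.14, 3.14, 3.14].

INTERFACE

Orientations are given as a unit quaternion [x, y, z, w].
In Python, from station import sense, snapshot, camera_info, sign_off, tcp_to_grasp gives the robot as it stands.
- The arm moves only by the shell command python3 -m inch 'ROWS' [FORCE]. ROWS is JSON, a list of rows, each a list of 3 entries, a list of its own where there are three numbers: the closure, from -1 (fully open) to 1 (shut), so that 0 is half open, then the shift along the tool's x, y, z normalised to -1 to 1, where 1 is 10 cm, then the turn, a rotation vector about the tool's x, y, z normalised to -1 to 1, where 1 is 360 degrees. In form: [[jaw, [dx, dy, dz], [ax, ay, az]], ...]. A call has 1 to 20 rows; each row is the pose to reach, as a shift and turn from the pose commanded when the call began, along the tool's axes at that moment, turning the shorter way round; what a row does not reach only later rows make up. A row lasts 1/10 s, in which the tool goes at most 50 mm and 8.59 degrees, less where a joint would pass 70% of its speed; a pose out of reach is approached as far as the arm can. A call with a number of a shift or a turn outside -1 to 1 is refused whole. A call with a gripper value outside its range is refused whole. The fingers move at their own pace and stop on an object; FORCE is the grip in N (left out, the last holds). Time passes only in rows, so rows that repeat a pose let the fingers close. It gives the time, the measured TCP pose, the force and the opening at its end, in the units of the state.
- sense(): the state, without advancing time (a new reading comes with each control period).
- snapshot(name): name is "scene" or "top" or "wrist"; returns (picture, depth): 400x640x3 uint8, blue, green, red; 400x640 float32, m along the optical axis (not along the pixel's ray), 0 where there is no reading.
- camera_info(name): a dict with "K" (3x3 intrinsics, pixels), "origin" and "orientation" of the camera in the world. Camera axes: x right, y down, z forward; pixel columns grow to the right and rows downward; lengths in m; the calibration is good to about 2 mm. A picture is of the moment at which its call begins: read the wrist's pose just before it. camera_info takes no time and is no camera call; for the wrist camera it gives the pose at the moment of the call.
- sign_off(): hands the job in, once; it reports no verdict.
The state is a dict: "t": time; "q": joint angles; "qd": joint speeds; "tau": joint torques, N m; "tcp_pos": TCP position; "tool_rot": TCP orientation; "force": force on the tool from outside, world axes, zero at the start; "ft_torque": the same for the moment, N m; "finger_gap": opening from 0.0 (shut) to 1.0 (fully open).
Only numpy, scipy, OpenCV 4.12 (cv2) and the standard library are available. Lean on these libraries where they do the work, as an engineer would, in place of code of your own. Each camera call takes 0.05 s, during which the arm holds its last target.

## Working session

There is one attempt and no reset: what is moved stays moved. The work goes in short steps, Python scripts to look and compute and a shell command to move; the robot and the scene stay as the last step left them, time stands still between calls to the robot, and variables do not carry over. Pictures are saved under pics/ and viewed, and the job is handed in when it is done.

```bash
mkdir -p pics; ls; python3 - <<'E'
from station import sense,snapshot,camera_info,tcp_to_grasp
import cv2
print(sense(),tcp_to_grasp)
import numpy as np
for n in ("scene","top","wrist"):
    ci=camera_info(n);print(n,ci)
    p,d=snapshot(n);cv2.imwrite(f"pics/{n}0.png",p);np.save(f"pics/{n}0.npy",d)
E
```

```text
pics
{'t': 0.0, 'q': array([-1.34247443e+00,  5.28495752e-01,  1.43394492e+00, -3.08446102e-06,
        1.18140291e+00, -1.78501387e-01]), 'qd': array([-4.37006591e-05,  1.35210252e-03, -8.88972487e-04, -2.81598579e-04,
       -1.91831301e-05, -2.18735392e-03]), 'tau': array([ 5.53967184e-04, -4.42350590e+01, -1.78022951e+01, -3.35221857e-04,
        8.23010691e-03, -6.04834284e-06]), 'tcp_pos': array([ 0.24716359, -0.57324405,  0.2303019 ]), 'tool_rot': array([ 9.79382348e-01,  2.02012252e-01, -2.94584911e-05, -1.12508406e-03]), 'force': array([-0.56671721, -0.5219278 , -0.1380418 ]), 'ft_torque': array([-0.07471122,  0.03703634,  0.02309102]), 'finger_gap': 0.9971233635975394} 0.0187
scene {'K': array([[373.52297377,   0.        , 320.72772034],
       [  0.        , 373.52297377, 204.19408558],
       [  0.        ,   0.        ,   1.        ]]), 'origin': array([ 1.10461434, -0.76797938,  0.87715346]), 'orientation': array([ 0.84528246,  0.28559265, -0.15092731, -0.42562348])}
top {'K': array([[471.86856365,   0.        , 316.95811249],
       [  0.        , 471.86856365, 194.87233734],
       [  0.        ,   0.        ,   1.        ]]), 'origin': array([ 0.38658005, -0.00804663,  2.02217728]), 'orientation': array([ 0.71201448, -0.70100677,  0.03088092, -0.02590864])}
wrist {'K': array([[300.8159807 ,   0.        , 317.59644763],
       [  0.        , 300.8159807 , 196.86104308],
       [  0.        ,   0.        ,   1.        ]]), 'origin': array([ 0.31385462, -0.54510457,  0.37374479]), 'orientation': array([ 0.8264379 , -0.54414691, -0.08054062,  0.12007392])}
```

View pics/scene0.png

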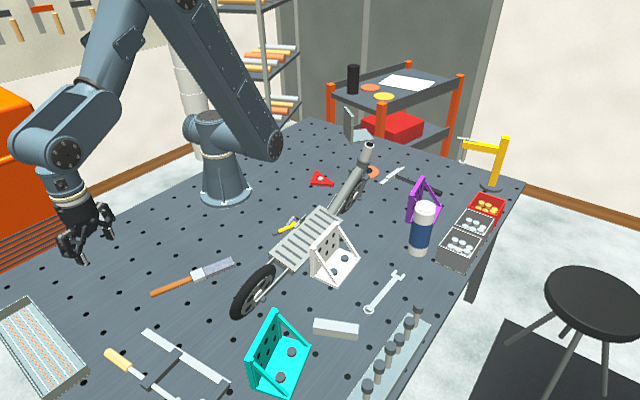

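View pics/top0.png

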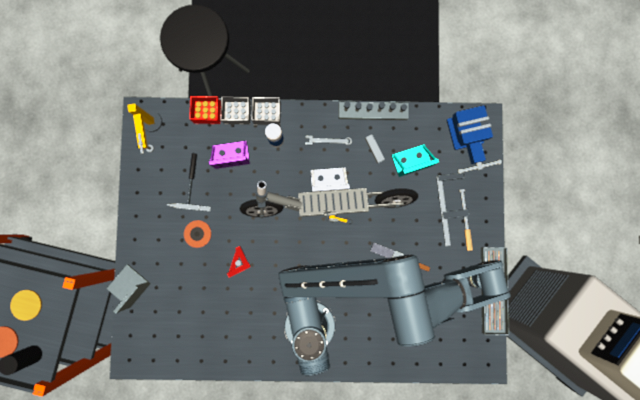

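View pics/wrist0.png

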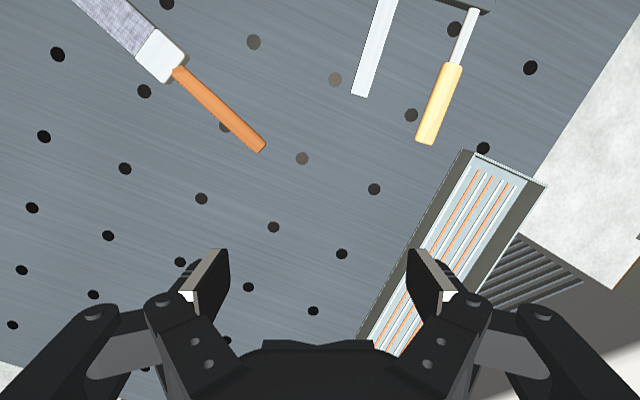

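```bash
cat > h.py <<'E'
import numpy as np,cv2
from scipy.spatial.transform import Rotation as R
from scipy.optimize import least_squares
from station import sense,snapshot,camera_info
CI={n:camera_info(n) for n in("scene","top")}
def proj(n,P,ci=None):
    ci=ci or CI[n];c=(np.atleast_2d(P)-ci['origin'])@R.from_quat(ci['orientation']).as_matrix()
    u=c@ci['K'].T;return u[:,:2]/u[:,2:]
def deproj(n,u,v,z,ci=None):
    ci=ci or CI[n];c=np.linalg.inv(ci['K'])@np.array([u,v,1.])*z
    return ci['origin']+R.from_quat(ci['orientation']).as_matrix()@c
# chassis pose: x,y of ground origin (upright contact line), yaw, lean ; rolling on 12mm radius tread
def chassis(p):
    x,y,yaw,l=p
    Ry=R.from_euler('ZY',[yaw,l])  # lean +z toward +x
    # tread centre at local (0,0,.012) height .012 ; 
    o=R.from_euler('Z',yaw).apply([0,0,.012])+[x,y,0]
    return lambda L: o+Ry.apply(np.atleast_2d(L)-[0,0,.012]), Ry
def stand(th,r=.063,xx=-.084): return np.array([xx,-r*np.cos(th),.092-r*np.sin(th)])
E
python3 - <<'E'
import cv2
a=cv2.imread('pics/top0.png')[165:235,225:435];cv2.imwrite('pics/t1.png',cv2.resize(a,None,fx=3.8,fy=3.8,interpolation=cv2.INTER_CUBIC))
a=cv2.imread('pics/scene0.png')[130:330,220:390];cv2.imwrite('pics/s1.png',cv2.resize(a,None,fx=3,fy=3,interpolation=cv2.INTER_CUBIC))
E
```

```text
(no output)
```

View pics/t1.png

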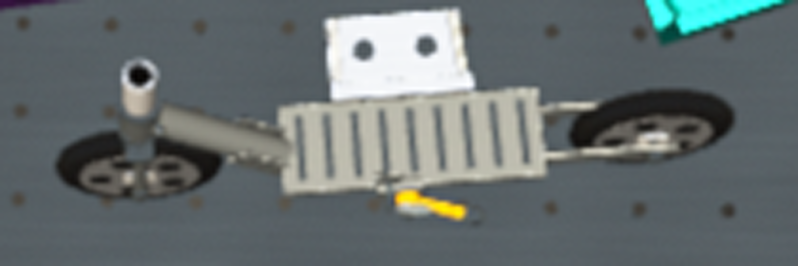

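View pics/s1.png

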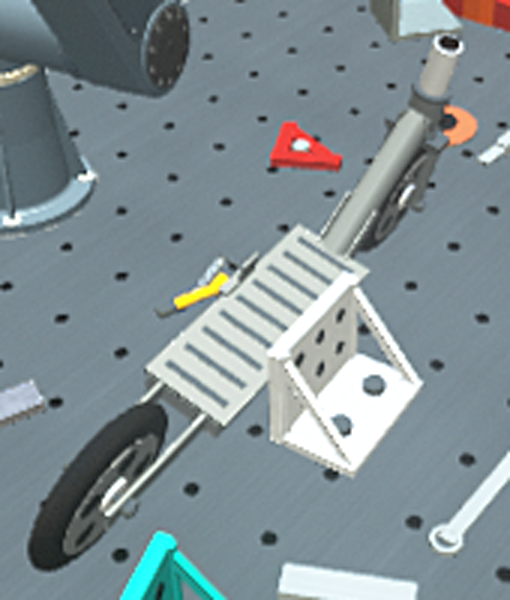

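```bash
cat > fit.py <<'E'
from h import *
L={'c':[0,.259-.03*np.sin(np.radians(7)),.305+.03*np.cos(np.radians(7))],'fl':[-.05,.13,.105],'fr':[.05,.13,.105],'rl':[-.05,-.15,.105],'rr':[.05,-.15,.105],'s':stand(0)}
T={k:(u/3.8+225,v/3.8+165) for k,(u,v) in dict(c=(138,74),fr=(279,105),fl=(286,190),rr=(537,88),rl=(546,174),s=(458,212)).items()}
S={k:(u/3+220,v/3+130) for k,(u,v) in dict(c=(449,44),fl=(302,225),fr=(367,270),rl=(150,370),rr=(222,422),s=(175,304)).items()}
def res(p):
    f,_=chassis(p);r=[]
    for n,D in(("top",T),("scene",S)):
        for k in D: r.append((proj(n,f(L[k]))[0]-D[k]))
    return np.ravel(r)
s=least_squares(res,[.5,0,0,.29],loss='soft_l1')
print(s.x);print(res(s.x).reshape(-1,2).round(1))
f,_=chassis(s.x)
for k in L: print(k,f(L[k])[0].round(4))
np.save('p0.npy',s.x)
print('pivot',f([-.063,0,.092])); print('feet',f([0,.285,0]),f([0,-.27,0]))
E
python3 fit.py
```

```text
[ 0.48924885 -0.08006647  0.08455049  0.29626326]
[[ 0.2 -0.9]
 [ 0.  -0.6]
 [-0.5 -0. ]
 [-0.1 -0.7]
 [ 0.2 -0.6]
 [ 2.5 -0.1]
 [ 0.1 -1.1]
 [-1.1 -1.6]
 [ 1.  -0.8]
 [-2.2 -2.3]
 [ 0.6  0. ]
 [-1.8 -0.2]]
c [0.5616 0.1823 0.3207]
fl [0.4577 0.0477 0.1155]
fr [0.553  0.0558 0.0864]
rl [ 0.4813 -0.2313  0.1155]
rr [ 0.5766 -0.2232  0.0864]
s [ 0.4378 -0.1477  0.113 ]
pivot [[ 0.45248118 -0.08318262  0.10690747]]
feet [[0.46168979 0.20361958 0.00052279]] [[ 0.50855943 -0.34939781  0.00052279]]
```

```bash
cat >> h.py <<'E'
def row(target,quat,cur=None):
    "shift/turn in row units from current pose"
    s=cur or sense();Rc=R.from_quat(s['tool_rot'])
    d=Rc.inv().apply(np.array(target)-s['tcp_pos'])/.1
    t=(Rc.inv()*R.from_quat(quat)).as_rotvec()/(2*np.pi)
    return d.round(3),t.round(4)
def down(yaw): # tool x at yaw, z down
    c,s=np.cos(yaw),np.sin(yaw)
    return R.from_matrix(np.array([[c,s,0],[s,-c,0],[0,0,-1]])).as_quat()
E
cat > tcpleg.py <<'E'
from h import *
def tcp(p,th,r=.036,w=.0145,x=-.082,n=.006):
    f,_=chassis(p)
    c=np.array([x,-r*np.cos(th)-n*np.sin(th)-w,.092-r*np.sin(th)+n*np.cos(th)])
    return f(c)[0]
E
python3 - <<'E'
from tcpleg import *
p=np.load('p0.npy')
for th in(0,.3,.6,.9,1.1): print(th,tcp(p,th).round(4))
t=tcp(p,0);print(row([t[0],t[1],.22],down(p[2])))
E
```

```text
0 [ 0.4404 -0.1349  0.1182]
0.3 [ 0.4372 -0.1353  0.1078]
0.6 [ 0.4339 -0.1325  0.0977]
0.9 [ 0.4308 -0.1267  0.0891]
1.1 [ 0.4289 -0.1215  0.0844]
(array([ 3.509, -3.263,  0.112]), array([-0.0003, -0.    ,  0.0513]))
```

```bash
python3 -m inch '[[1,[1,-0.93,-0.2],[0,0,0]],[1,[1,-0.93,-0.2],[0,0,0]],[1,[1,-0.93,-0.2],[0,0,0]]]'; python3 -m inch '[[1,[1,-0.93,0],[0,0,0]],[1,[1,-0.93,0],[0,0,0]],[1,[1,-0.93,0],[0,0,0]]]'; python3 -m inch '[[1,[1,-0.93,0],[0,0,0]],[1,[1,-0.93,0],[0,0,0]],[1,[1,-0.93,0],[0,0,0]],[1,[1,-0.93,0],[0,0,0]]]'
cat > w.py <<'E'
import sys
from tcpleg import *
p=np.load('p0.npy')
t=tcp(p,0);print(row([t[0],t[1],.20],down(p[2])))
E
python3 w.py
```

```text
t: 0.45
tcp_pos: [0.3027, -0.4462, 0.251]
tool_rot: [0.979, 0.202, 0.0, -0.001]
force: [1.3, 0.3, 0.2]
finger_gap: 0.515
t: 0.75
tcp_pos: [0.3576, -0.3208, 0.2511]
tool_rot: [0.979, 0.202, -0.0, -0.001]
force: [0.4, -0.5, 1.1]
finger_gap: -0.001
t: 1.15
tcp_pos: [0.4127, -0.1946, 0.2511]
tool_rot: [0.979, 0.205, -0.0, -0.001]
force: [-0.3, -0.8, -0.3]
finger_gap: -0.0
(array([ 0.493, -0.435,  0.512]), array([-0.0004,  0.    ,  0.0522]))
```

```bash
python3 -m inch '[[1,[0.49,-0.435,0.2],[0,0,0.052]],[1,[0.49,-0.435,0.2],[0,0,0.052]],[1,[0.49,-0.435,0.2],[0,0,0.052]],[1,[0.49,-0.435,0.2],[0,0,0.052]]]'
python3 - <<'E'
from tcpleg import *
ci=camera_info('wrist');p_,d=snapshot('wrist')
import pickle;pickle.dump((ci,p_,d),open('w1.pkl','wb'))
p=np.load('p0.npy');f,_=chassis(p)
im=cv2.resize(p_,None,fx=1.25,fy=1.25)
for L,c in((stand(0),(0,0,255)),([-.063,0,.092],(255,0,0)),([-.05,.13,.105],(0,255,0)),([-.05,-.15,.105],(0,255,0)),([.05,.13,.105],(0,255,0)),([.05,-.15,.105],(0,255,0))):
    u=proj('w',f(L),ci)[0];print(u);cv2.circle(im,tuple(int(a*1.25) for a in u),3,c,-1)
cv2.imwrite('pics/w1.png',im)
E
```

```text
t: 1.55
tcp_pos: [0.4402, -0.1397, 0.231]
tool_rot: [0.999, 0.041, -0.0, -0.0]
force: [0.8, -0.5, 0.5]
finger_gap: 0.001
[326.04744288 194.05664535]
[256.30770051 171.10601888]
[102.46841539 155.26397169]
[427.37812465 153.95933752]
[102.43442247  39.59450201]
[426.737512    38.07114918]
```

View pics/w1.png

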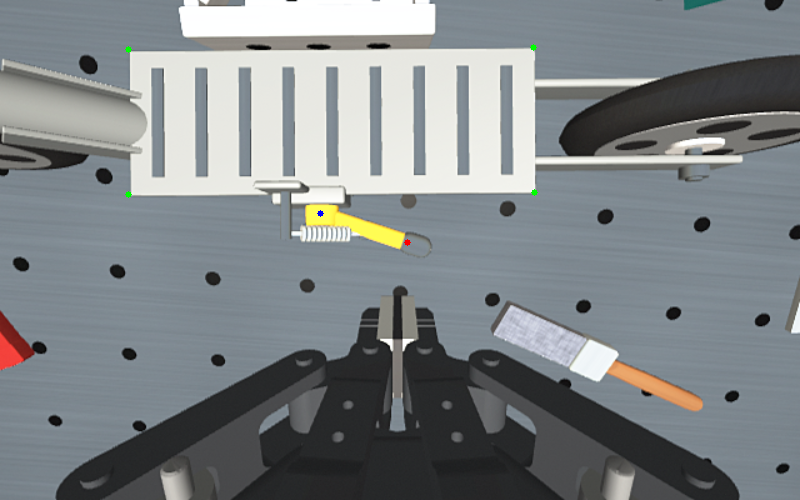

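```bash
python3 - <<'E'
from tcpleg import *
p=np.load('p0.npy')
f=chassis(p)[0]
for th in np.arange(0,1.21,.15):
    t=tcp(p,th,r=.042,w=.0075,x=-.083);print(round(th,2),t.round(4),*row(t,down(p[2])))
print(row(f([-.083,-.0495,.118])[0],down(p[2])))
E
```

```text
0.0 [ 0.4393 -0.134   0.1185] [-0.004 -0.063  1.127] [ 0.      0.     -0.0005]
0.15 [ 0.4375 -0.1346  0.1124] [-0.022 -0.059  1.188] [ 0.      0.     -0.0005]
0.3 [ 0.4356 -0.1342  0.1064] [-0.041 -0.064  1.248] [ 0.      0.     -0.0005]
0.45 [ 0.4337 -0.1329  0.1004] [-0.059 -0.078  1.307] [ 0.      0.     -0.0005]
0.6 [ 0.4318 -0.1306  0.0948] [-0.076 -0.102  1.364] [ 0.      0.     -0.0005]
0.75 [ 0.4299 -0.1276  0.0896] [-0.092 -0.134  1.416] [ 0.      0.     -0.0005]
0.9 [ 0.4282 -0.1237  0.0848] [-0.107 -0.175  1.463] [ 0.      0.     -0.0005]
1.05 [ 0.4265 -0.1191  0.0808] [-0.12  -0.222  1.504] [ 0.      0.     -0.0005]
1.2 [ 0.4251 -0.1139  0.0774] [-0.13  -0.274  1.538] [ 0.      0.     -0.0005]
(array([ 0.054, -0.063,  0.936]), array([ 0.    ,  0.    , -0.0005]))
```

```bash
python3 -m inch '[[1,[0,-0.063,0.5],[0,0,0]],[1,[0,-0.063,0.95],[0,0,0]],[1,[0,-0.063,0.95],[0,0,0]],[1,[0,-0.063,0.95],[0,0,0]]]'; python3 -m inch '[[1,[0,0,0.14],[0,0,0]],[1,[-0.02,0,0.18],[0,0,0]],[1,[-0.02,0,0.24],[0,0,0]],[1,[-0.04,0,0.30],[0,0,0]],[1,[-0.06,-0.015,0.36],[0,0,0]],[1,[-0.06,-0.015,0.36],[0,0,0]]]'
```

```text
t: 2.0
tcp_pos: [0.4396, -0.1342, 0.1363]
tool_rot: [0.999, 0.04, -0.001, -0.0]
force: [0.8, 0.7, 1.1]
finger_gap: 0.002
t: 2.6
tcp_pos: [0.4344, -0.1336, 0.1016]
tool_rot: [0.999, 0.04, 0.001, 0.001]
force: [-2.0, -3.5, 3.4]
finger_gap: -0.0
```

```bash
cat > shot.py <<'E'
import sys
from h import *
n,name=sys.argv[1:3]
p_,d=snapshot(n);np.save('pics/'+name+'.npy',d);cv2.imwrite('pics/raw_'+name+'.png',p_)
if len(sys.argv)>3:
    a,b,c,e,k=map(float,sys.argv[3:8]);p_=p_[int(b):int(e),int(a):int(c)]
    p_=cv2.resize(p_,None,fx=k,fy=k,interpolation=cv2.INTER_CUBIC)
cv2.imwrite('pics/'+name+'.png',p_);print({k:np.round(v,4) for k,v in sense().items() if k in('t','force','tcp_pos')})
E
python3 shot.py wrist w2
```

```text
{'t': np.float64(2.65), 'tcp_pos': array([ 0.4345, -0.1336,  0.1017]), 'force': array([-1.7205, -3.5329,  3.3429])}
```

View pics/w2.png

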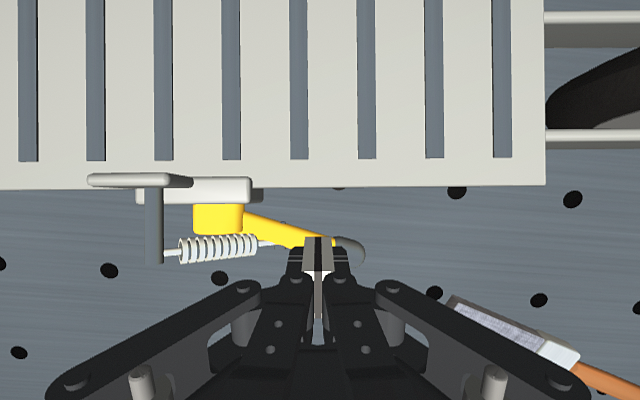

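```bash
python3 -m inch '[[1,[0,-0.02,0.06],[0,0,0]],[1,[-0.01,-0.05,0.11],[0,0,0]],[1,[-0.02,-0.07,0.14],[0,0,0]],[1,[-0.03,-0.10,0.16],[0,0,0]],[1,[-0.03,-0.12,0.18],[0,0,0]],[1,[-0.04,-0.145,0.20],[0,0,0]],[1,[-0.05,-0.2,0.23],[0,0,0]],[1,[-0.05,-0.2,0.23],[0,0,0]]]';python3 shot.py wrist w3
```

```text
t: 3.45
tcp_pos: [0.426, -0.1116, 0.0768]
tool_rot: [0.999, 0.04, -0.001, -0.001]
force: [-0.4, -0.4, -0.3]
finger_gap: -0.0
{'t': np.float64(3.5), 'tcp_pos': array([ 0.4265, -0.1121,  0.077 ]), 'force': array([-0.079 , -0.3257,  0.0842])}
```

View pics/w3.png

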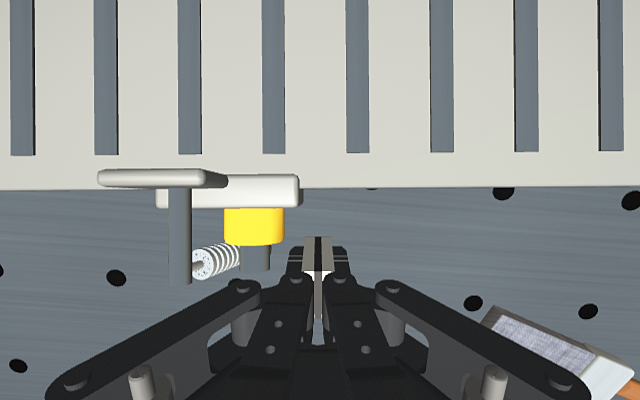

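```bash
python3 -m inch '[[1,[-0.2,0.1,-0.4],[0,0,0]],[1,[-0.2,0.1,-1],[0,0,0]],[1,[-0.2,0.1,-1],[0,0,0]],[1,[-0.2,0.1,-1],[0,0,0]]]' >/dev/null;python3 -m inch '[[-1,[0,0,-1],[0,0,0]],[-1,[0,0,-1],[0,0,0]],[-1,[0,0,-1],[0,0,0]]]';cat > grasp.py <<'E'
from h import *
def coltool(p,sgn=1,up=0.0,g=.0187):
    f,Rc=chassis(p);a=np.radians(7)
    cz=Rc.apply([0,-np.sin(a),np.cos(a)]);cx=Rc.apply([1,0,0])
    z=-cz;y=sgn*cx;x=np.cross(y,z)
    o=f([0,.259,.305])[0]
    return o+cz*up-cz*g, R.from_matrix(np.c_[x,y,z]).as_quat()
E
python3 - <<'E'
from grasp import *
p=np.load('p0.npy');print(sense()['q'].round(3))
for s in(1,-1):
    t,q=coltool(p,s,.12);print(t,*row(t,q))
E
python3 shot.py scene s2 220 130 390 330 3
```

```text
t: 4.2
tcp_pos: [0.4112, -0.1262, 0.2813]
tool_rot: [0.999, 0.04, 0.004, 0.003]
force: [0.6, -0.3, -0.0]
finger_gap: 0.508
[-0.559  0.188  1.835  0.     1.108  0.931]
[0.58290326 0.17540989 0.38839979] [ 1.964 -2.861 -1.072] [ 0.0538 -0.0222 -0.2453]
[0.58290326 0.17540989 0.38839979] [ 1.964 -2.861 -1.072] [-0.0223 -0.054   0.2497]
{'t': np.float64(4.25), 'tcp_pos': array([ 0.4094, -0.1251,  0.2787]), 'force': array([-0.2406, -0.5119, -1.0535])}
```

View pics/s2.png

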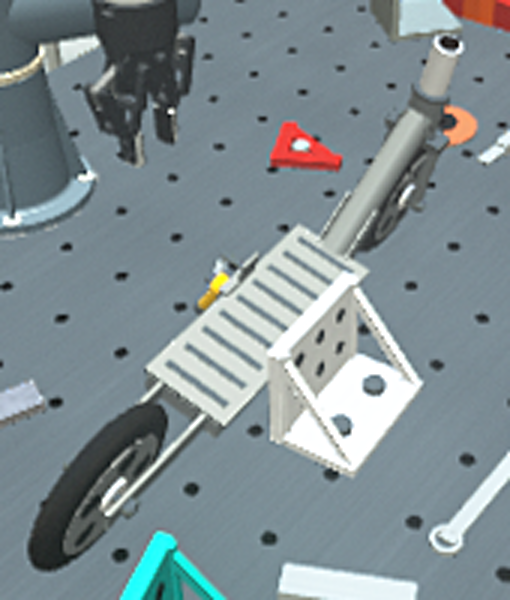

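```bash
python3 -m inch '[[-1,[0.2,-1,-1],[0,0,-0.02]],[-1,[0.4,-1,-1],[0,0,-0.04]],[-1,[0.6,-1,-1],[0,0,-0.08]],[-1,[0.6,-1,-1],[0,0,-0.12]],[-1,[0.6,-1,-1],[0,0,-0.12]],[-1,[0.6,-1,-1],[0,0,-0.12]]]'; python3 - <<'E'
from grasp import *
p=np.load('p0.npy');t,q=coltool(p,1,.12);print(t,*row(t,q))
E
```

```text
t: 4.85
tcp_pos: [0.4591, -0.019, 0.3745]
tool_rot: [0.913, 0.407, -0.002, -0.002]
force: [-0.0, 0.2, -0.5]
finger_gap: 1.0
[0.58290326 0.17540989 0.38839979] [ 2.274 -0.378 -0.143] [ 0.0514 -0.0009 -0.1259]
```

```bash
python3 -m inch '[[-1,[1,-0.18,-0.4],[0,0,0]],[-1,[1,-0.18,-0.4],[0,0,0]],[-1,[1,-0.18,-0.4],[0,0,0]]]' >/dev/null; python3 -m inch '[[-1,[0.5,-0.1,0],[0,0,0]],[-1,[1,-0.18,0],[0.01,0,-0.02]],[-1,[1,-0.18,0],[0.025,0,-0.05]],[-1,[1,-0.18,0],[0.04,0,-0.08]],[-1,[1,-0.18,0],[0.05,0,-0.1]],[-1,[1,-0.18,0],[0.0514,-0.0009,-0.1259]],[-1,[1,-0.18,0],[0.0514,-0.0009,-0.1259]],[-1,[1,-0.18,0],[0.0514,-0.0009,-0.1259]]]'; python3 - <<'E'
from grasp import *
p=np.load('p0.npy');t,q=coltool(p,1,.10);print(t,*row(t,q))
f,_=chassis(p)
ci=camera_info('wrist');p_,d=snapshot('wrist')
import pickle;pickle.dump((ci,p_,d),open('w4.pkl','wb'))
im=cv2.resize(p_,None,fx=1.25,fy=1.25);a=np.radians(7)
for k in(.03,0,-.035):
    u=proj('w',f([0,.259-k*np.sin(a),.305+k*np.cos(a)]),ci)[0];print(u);cv2.circle(im,tuple(int(a*1.25) for a in u),3,(0,0,255),-1)
cv2.imwrite('pics/w4.png',im)
E
```

```text
t: 5.95
tcp_pos: [0.5674, 0.1519, 0.4133]
tool_rot: [0.677, 0.719, -0.068, -0.144]
force: [0.1, -0.0, 0.1]
finger_gap: 1.001
[0.57692268 0.17734915 0.36941369] [0.198 0.239 0.413] [-0.0002 -0.     -0.001 ]
[348.2626934  176.06578051]
[345.0267972  168.72605906]
[342.02676792 161.92133548]
```

View pics/w4.png

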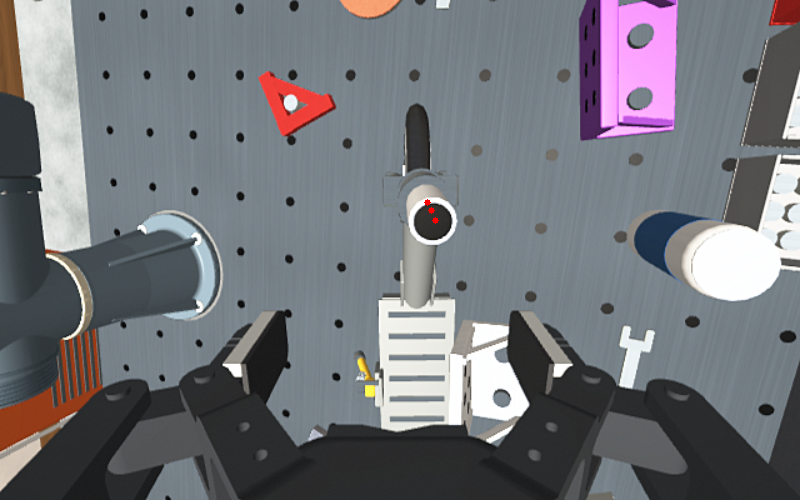

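```bash
python3 -m inch '[[-1,[0.198,0.225,0.41],[0,0,-0.001]],[-1,[0.198,0.225,0.41],[0,0,-0.001]],[-1,[0.198,0.225,0.41],[0,0,-0.001]]]'; python3 - <<'E'
from grasp import *
p=np.load('p0.npy');t,q=coltool(p,1,0);print(t,*row(t,q))
f,_=chassis(p)
ci=camera_info('wrist');p_,d=snapshot('wrist')
im=cv2.resize(p_,None,fx=1.25,fy=1.25);a=np.radians(7)
for k in(.03,):
    u=proj('w',f([0,.259-k*np.sin(a),.305+k*np.cos(a)]),ci)[0];print(u);cv2.circle(im,tuple(int(a*1.25) for a in u),3,(0,0,255),-1)
cv2.imwrite('pics/w5.png',im)
E
```

```text
t: 6.3
tcp_pos: [0.5749, 0.1777, 0.3725]
tool_rot: [0.675, 0.721, -0.067, -0.144]
force: [-0.1, 0.8, 1.0]
finger_gap: 1.0
[0.54701979 0.18704543 0.27448319] [-0.007  0.027  1.023] [ 0.0002  0.0001 -0.    ]
[322.44934587 217.16484168]
```

View pics/w5.png

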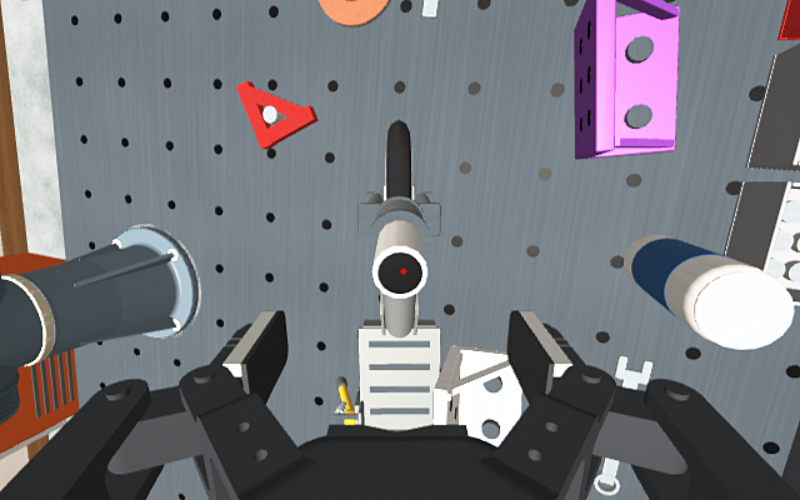

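```bash
python3 -m inch '[[-1,[-0.005,0,0.3],[0,0,0]],[-1,[-0.005,0,0.6],[0,0,0]],[-1,[-0.005,0,0.85],[0,0,0]],[-1,[-0.005,0,1],[0,0,0]],[-1,[-0.005,0,1],[0,0,0]],[-1,[-0.005,0,1],[0,0,0]]]'; python3 -m inch '[[-0.3,[0,0,0],[0,0,0]],[0,[0,0,0],[0,0,0]],[0,[0,0,0],[0,0,0]]]'; python3 shot.py wrist w6
```

```text
t: 6.95
tcp_pos: [0.5476, 0.1865, 0.2806]
tool_rot: [0.675, 0.721, -0.064, -0.141]
force: [0.2, -0.4, 0.0]
finger_gap: 1.003
t: 7.25
tcp_pos: [0.5473, 0.1869, 0.2798]
tool_rot: [0.675, 0.722, -0.065, -0.142]
force: [0.1, -0.3, 0.3]
finger_gap: 0.511
{'t': np.float64(7.3), 'tcp_pos': array([0.5471, 0.1869, 0.2796]), 'force': array([0.3035, 0.2801, 0.8099])}
```

View pics/w6.png

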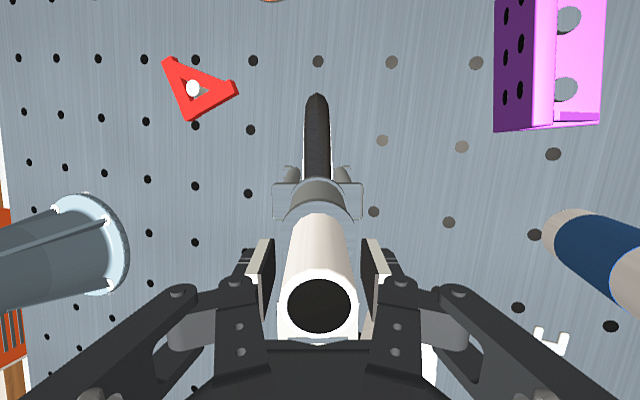

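```bash
python3 -m inch '[[0.3,[0,0,0],[0,0,0]],[0.5,[0,0,0],[0,0,0]],[1,[0,0,0],[0,0,0]],[1,[0,0,0],[0,0,0]],[1,[0,0,0],[0,0,0]]]' 50;  python3 shot.py wrist w7;python3 -c "
from station import sense;s=sense();print(s['ft_torque'],s['tool_rot'],s['finger_gap'])"
```

```text
t: 7.8
tcp_pos: [0.5471, 0.187, 0.2794]
tool_rot: [0.675, 0.722, -0.065, -0.142]
force: [1.7, 0.4, 3.8]
finger_gap: 0.364
{'t': np.float64(7.85), 'tcp_pos': array([0.5471, 0.187 , 0.2794]), 'force': array([2.1343, 0.1849, 3.7786])}
[-0.02275024 -0.15046943 -0.04733974] [ 0.67455083  0.7215441  -0.06500949 -0.14187692] 0.35924019686597164
```

View pics/w7.png

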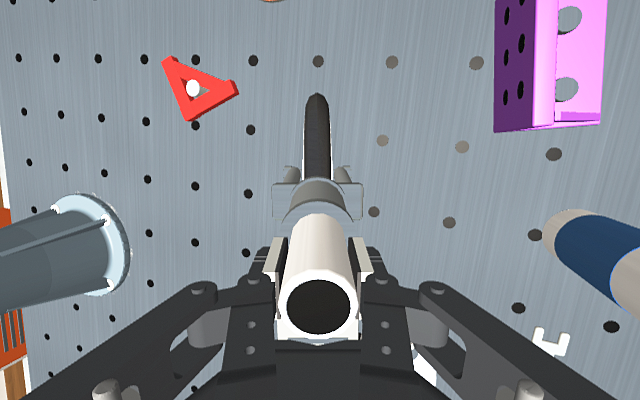

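```bash
cat > swing.py <<'E'
from grasp import *
def T(p,l):
    x,y,yaw,l0=p
    c=np.array([x,y,.012])+R.from_euler('Z',yaw).apply([-.012*(l0-l),0,0])
    return c,R.from_euler('ZY',[yaw,l])
def path(p,ls,pos,quat):
    c0,R0=T(p,p[3]);Rt=R.from_quat(quat);out=[]
    for l in ls:
        c,R1=T(p,l);D=R1*R0.inv()
        P=c+D.apply(pos-c0)
        out.append((l,(Rt.inv().apply(P-pos)/.1).round(3),((Rt.inv()*D*Rt).as_rotvec()/2/np.pi).round(4)))
    return out
E
python3 - <<'E'
from swing import *
p=np.load('p0.npy');s=sense();np.savez('g0.npz',pos=s['tcp_pos'],quat=s['tool_rot'])
ls=p[3]-(p[3]-.1)*np.linspace(0,1,11)
for o in path(p,ls,s['tcp_pos'],s['tool_rot']): print(*o)
print(path(p,[0],s['tcp_pos'],s['tool_rot']))
E
```

```text
0.2962632568624411 [-0. -0. -0.] [0. 0. 0.]
0.276636931176197 [-0.    -0.057  0.001] [-0.0031 -0.     -0.0004]
0.25701060548995286 [-0.    -0.114  0.003] [-0.0062 -0.     -0.0008]
0.23738427980370874 [-0.001 -0.171  0.006] [-0.0093 -0.     -0.0011]
0.21775795411746465 [-0.001 -0.228  0.011] [-0.0124 -0.     -0.0015]
0.19813162843122056 [-0.002 -0.285  0.016] [-0.0155 -0.     -0.0019]
0.17850530274497642 [-0.003 -0.342  0.023] [-0.0186 -0.     -0.0023]
0.15887897705873233 [-0.003 -0.398  0.03 ] [-0.0217 -0.     -0.0027]
0.1392526513724882 [-0.004 -0.455  0.039] [-0.0248 -0.     -0.003 ]
0.11962632568624412 [-0.006 -0.511  0.048] [-0.0279 -0.     -0.0034]
0.1 [-0.007 -0.567  0.059] [-0.031  -0.     -0.0038]
[(0, array([-0.015, -0.849,  0.129]), array([-0.0468, -0.    , -0.0057]))]
```

```bash
python3 -m inch '[[1,[0,-0.03,0],[-0.0016,0,-0.0002]],[1,[0,-0.057,0.001],[-0.0031,0,-0.0004]],[1,[0,-0.085,0.002],[-0.0046,0,-0.0006]],[1,[0,-0.114,0.003],[-0.0062,0,-0.0008]],[1,[-0.001,-0.171,0.006],[-0.0093,0,-0.0011]],[1,[-0.001,-0.228,0.011],[-0.0124,0,-0.0015]],[1,[-0.002,-0.285,0.016],[-0.0155,0,-0.0019]],[1,[-0.003,-0.342,0.023],[-0.0186,0,-0.0023]],[1,[-0.003,-0.398,0.03],[-0.0217,0,-0.0027]],[1,[-0.004,-0.455,0.039],[-0.0248,0,-0.003]],[1,[-0.006,-0.511,0.048],[-0.0279,0,-0.0034]],[1,[-0.006,-0.54,0.053],[-0.0295,0,-0.0036]],[1,[-0.007,-0.567,0.059],[-0.031,0,-0.0038]],[1,[-0.007,-0.567,0.059],[-0.031,0,-0.0038]],[1,[-0.007,-0.567,0.059],[-0.031,0,-0.0038]]]';python3 -c "
from station import sense;s=sense();print(s['force'],s['ft_torque'])
from swing import *
g=np.load('g0.npz');p=np.load('p0.npy');o=path(p,[.1],g['pos'],g['quat'])[0];Rt=R.from_quat(g['quat'])
print(g['pos']+Rt.apply(o[1]*.1),s['tcp_pos'],(Rt*R.from_rotvec(o[2]*2*np.pi)).as_quat(),s['tool_rot'])"
python3 shot.py scene s3 220 130 390 330 3;python3 shot.py top t3 225 145 435 245 3.8
```

```text
t: 9.35
tcp_pos: [0.4908, 0.182, 0.2899]
tool_rot: [0.676, 0.733, 0.007, -0.076]
force: [1.0, -1.7, 5.9]
finger_gap: 0.364
[ 0.95582217 -1.69438499  5.93963888] [-0.1593695  -0.20288111  0.0095624 ]
[0.49126946 0.18223417 0.28988871] [0.49078376 0.18197438 0.28994786] [ 0.67650154  0.73243464  0.00715223 -0.07638065] [ 0.6764375   0.73250908  0.00685683 -0.07626106]
{'t': np.float64(9.4), 'tcp_pos': array([0.4908, 0.182 , 0.2899]), 'force': array([ 1.1854, -1.9414,  6.8025])}
{'t': np.float64(9.45), 'tcp_pos': array([0.4909, 0.182 , 0.2899]), 'force': array([ 1.0871, -2.3325,  6.5622])}
```

View pics/s3.png

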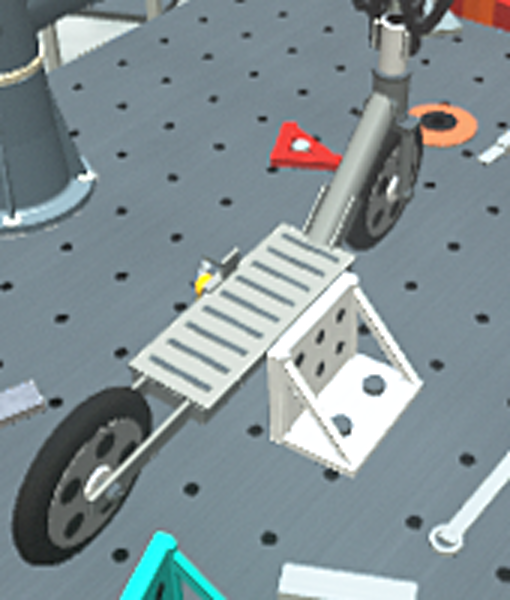

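View pics/t3.png

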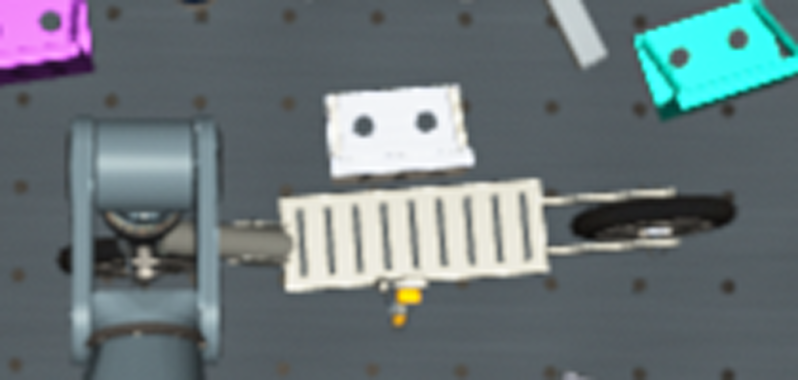

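```bash
python3 - <<'E'
from swing import *
p=np.load('p0.npy').copy();s=sense();p[:2]+=R.from_euler('Z',p[2]).apply([-.012*(p[3]-.1),0,0])[:2];p[3]=.1
for o in path(p,np.linspace(.1,0,7),s['tcp_pos'],s['tool_rot']): print(*o)
E
```

```text
0.1 [0. 0. 0.] [0. 0. 0.]
0.08333333333333334 [-0.    -0.049  0.001] [-0.0026 -0.     -0.0003]
0.06666666666666668 [-0.    -0.097  0.002] [-0.0053 -0.     -0.0006]
0.05 [-0.    -0.145  0.004] [-0.0079 -0.     -0.001 ]
0.03333333333333334 [-0.001 -0.194  0.007] [-0.0105 -0.     -0.0013]
0.016666666666666677 [-0.001 -0.242  0.011] [-0.0132 -0.     -0.0016]
0.0 [-0.002 -0.291  0.015] [-0.0158 -0.     -0.0019]
```

```bash
python3 -m inch '[[1,[0,-0.025,0],[-0.0013,0,-0.0002]],[1,[0,-0.049,0.001],[-0.0026,0,-0.0003]],[1,[0,-0.097,0.001],[-0.0053,0,-0.0006]],[1,[0,-0.145,0.002],[-0.0079,0,-0.001]],[1,[-0.001,-0.194,0.005],[-0.0105,0,-0.0013]],[1,[-0.001,-0.220,0.007],[-0.0119,0,-0.0014]],[1,[-0.001,-0.242,0.009],[-0.0132,0,-0.0016]],[1,[-0.001,-0.27,0.011],[-0.0147,0,-0.0018]],[1,[-0.002,-0.291,0.013],[-0.0158,0,-0.0019]],[1,[-0.002,-0.291,0.013],[-0.0158,0,-0.0019]],[1,[-0.002,-0.291,0.013],[-0.0158,0,-0.0019]]]'
python3 shot.py scene s4 220 130 390 330 3;python3 shot.py top t4 225 145 435 245 3.8;python3 -c "
from h import *
s=sense();print(s['ft_torque']);print(R.from_quat(s['tool_rot']).as_matrix().round(4))"
```

```text
t: 10.55
tcp_pos: [0.4616, 0.1794, 0.2912]
tool_rot: [0.675, 0.735, 0.043, -0.043]
force: [-0.4, -2.5, 7.0]
finger_gap: 0.362
{'t': np.float64(10.6), 'tcp_pos': array([0.4616, 0.1794, 0.2912]), 'force': array([-0.3423, -1.3586,  6.6819])}
{'t': np.float64(10.65), 'tcp_pos': array([0.4616, 0.1793, 0.2912]), 'force': array([-0.2233, -2.8711,  6.467 ])}
[-0.28070865 -0.24181185  0.02631431]
[[-0.0852  0.9964 -0.0043]
 [ 0.989   0.0851  0.1213]
 [ 0.1213  0.0061 -0.9926]]
```

View pics/s4.png

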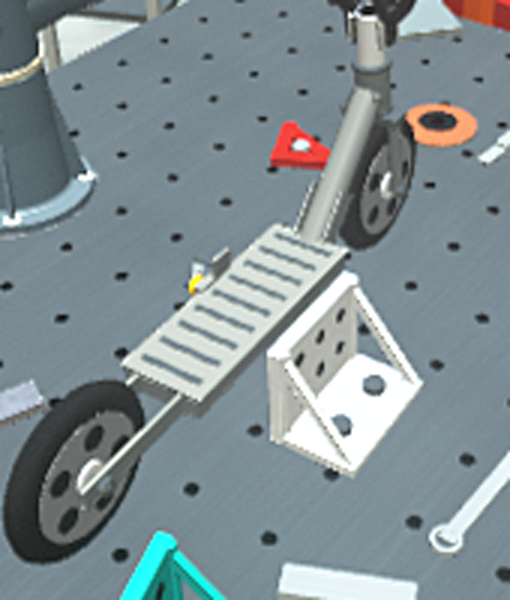

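View pics/t4.png

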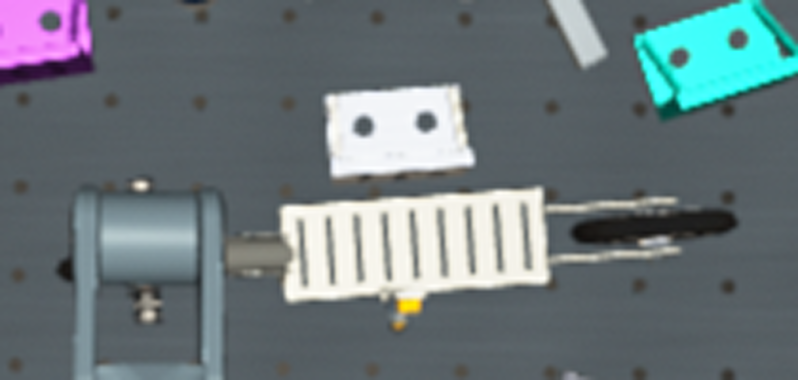

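```bash
python3 - <<'E'
from h import *
p=np.load('p0.npy')
def pts(n,d):
    v,u=np.nonzero(d>0);ci=CI[n];z=d[v,u]
    c=np.c_[(u-ci['K'][0,2])/ci['K'][0,0]*z,(v-ci['K'][1,2])/ci['K'][1,1]*z,z]
    return ci['origin']+c@R.from_quat(ci['orientation']).as_matrix().T
def lean(n,d,p):
    P=pts(n,d);f,Rc=chassis(p)
    L=Rc.inv().apply(P-f([0,0,0])[0])
    m=(abs(L[:,0])<.042)&(L[:,1]>-.14)&(L[:,1]<.12)&(abs(L[:,2]-.105)<.012)
    L=L[m];A=np.c_[L[:,:2],np.ones(len(L))]
    for _ in range(4):
        k,*_r=np.linalg.lstsq(A,L[:,2],rcond=None);r=L[:,2]-A@k;g=abs(r)<max(.003,2*np.median(abs(r)));A,L=A[g],L[g]
    # table check
    t=P[(abs(P[:,2])<.02)&(P[:,0]>.2)&(P[:,0]<.8)&(abs(P[:,1])<.5)];B=np.c_[t[:,:2],np.ones(len(t))];kt=np.linalg.lstsq(B,t[:,2],rcond=None)[0]
    print(n,len(L),'slope x,y,z0',k.round(4),'=> lean',round(p[3]-np.arctan(k[0]),4),'resid',r.std().round(4),'table',kt.round(4))
lean('top',np.load('pics/top0.npy'),p);lean('scene',np.load('pics/scene0.npy'),p)
q=p.copy();q[:2]-=R.from_euler('Z',p[2]).apply([.012*p[3],0,0])[:2];q[3]=0
lean('top',np.load('pics/t4.npy'),q);lean('scene',np.load('pics/s4.npy'),q)
# corner fit
L={'fl':[-.05,.13,.105],'fr':[.05,.13,.105],'rl':[-.05,-.15,.105],'rr':[.05,-.15,.105]}
T={k:(u/3.8+225,v/3.8+145) for k,(u,v) in dict(fr=(281,207),fl=(288,300),rr=(541,189),rl=(549,282)).items()}
S={k:(u/3+220,v/3+130) for k,(u,v) in dict(fl=(277,225),fr=(347,252),rl=(123,362),rr=(196,400)).items()}
f,_=chassis(q)
for n,D in(("top",T),("scene",S)):
    for k in D: print(n,k,(proj(n,f(L[k]))[0]-D[k]).round(1))
def res(z):
    f,_=chassis(z);return np.ravel([proj(n,f(L[k]))[0]-D[k] for n,D in(("top",T),("scene",S)) for k in D])
print(q,least_squares(res,q,loss='soft_l1').x)
E
```

```text
top 707 slope x,y,z0 [-0.0097  0.0037  0.105 ] => lean 0.3059 resid 0.0023 table [0.0013 0.0016 0.0008]
scene 1360 slope x,y,z0 [ 0.0024 -0.0032  0.1032] => lean 0.2938 resid 0.0014 table [ 0.0045 -0.0036 -0.0025]
top 818 slope x,y,z0 [ 0.0044 -0.0026  0.1048] => lean -0.0044 resid 0.0026 table [0.0009 0.0015 0.001 ]
scene 1301 slope x,y,z0 [ 0.0084 -0.0012  0.103 ] => lean -0.0084 resid 0.0013 table [ 0.004  -0.0034 -0.0021]
top fr [-0.2 -0.9]
top fl [-0.4 -0.8]
top rr [-0.1 -0.8]
top rl [-0.3 -0.8]
scene fl [-0.6 -2.1]
scene fr [ 0.5 -1.9]
scene rl [-1.3 -1.1]
scene rr [ 0.9 -1.1]
[ 0.48570639 -0.0803667   0.08455049  0.        ] [ 0.48746365 -0.08219308  0.08143029 -0.02067022]
```

```bash
python3 -m inch '[[1,[0,0.007,0],[0.0004,0,0]],[1,[0,0.015,0],[0.0008,0,0]],[1,[0,0.015,0],[0.0008,0,0]],[1,[0,0.015,0],[0.0008,0,0]],[1,[0,0.015,0],[0.0008,0,0]],[1,[0,0.015,0],[0.0008,0,0]],[1,[0,0.015,0],[0.0008,0,0]],[1,[0,0.015,0],[0.0008,0,0]]]'
python3 - <<'E'
from h import *
p=np.load('p0.npy')
q=p.copy();q[:2]-=R.from_euler('Z',p[2]).apply([.012*p[3],0,0])[:2];q[3]=0
for n in('top','scene'):
    im,d=snapshot(n);cv2.imwrite(f'pics/{n}5.png',im)
    ci=CI[n];v,u=np.nonzero(d>0);z=d[v,u]
    c=np.c_[(u-ci['K'][0,2])/ci['K'][0,0]*z,(v-ci['K'][1,2])/ci['K'][1,1]*z,z]
    P=ci['origin']+c@R.from_quat(ci['orientation']).as_matrix().T
    f,Rc=chassis(q);L=Rc.inv().apply(P-f([0,0,0])[0])
    L=L[(abs(L[:,0])<.042)&(L[:,1]>-.14)&(L[:,1]<.12)&(abs(L[:,2]-.105)<.012)]
    A=np.c_[L[:,:2],np.ones(len(L))]
    k=np.linalg.lstsq(A,L[:,2],rcond=None)[0];print(n,k.round(4))
s=sense();print(s['t'],s['tcp_pos'],s['force'],s['ft_torque'],s['qd'].round(4));print(R.from_quat(s['tool_rot']).as_matrix().round(4))
a=cv2.imread('pics/scene5.png')[120:330,220:390];cv2.imwrite('pics/s5.png',cv2.resize(a,None,fx=2.8,fy=2.8,interpolation=cv2.INTER_CUBIC))
im,d=snapshot('wrist');cv2.imwrite('pics/w8.png',im)
E
```

```text
t: 11.45
tcp_pos: [0.4632, 0.1795, 0.2912]
tool_rot: [0.675, 0.735, 0.042, -0.044]
force: [0.8, -2.3, 5.8]
finger_gap: 0.363
top [-2.600e-03  1.000e-04  1.049e-01]
scene [ 0.0046 -0.0004  0.103 ]
11.55 [0.46320629 0.17950753 0.29116302] [-0.01389686 -2.02716986  6.93382231] [-0.21556006 -0.26031813 -0.07143976] [ 0.0017  0.0013  0.0009 -0.0012  0.      0.0008]
[[-0.085   0.9963 -0.0093]
 [ 0.989   0.0855  0.121 ]
 [ 0.1214  0.0011 -0.9926]]
```

View pics/s5.png

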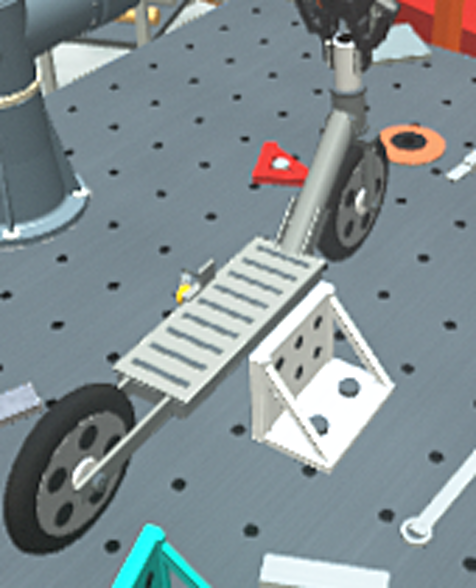

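View pics/w8.png

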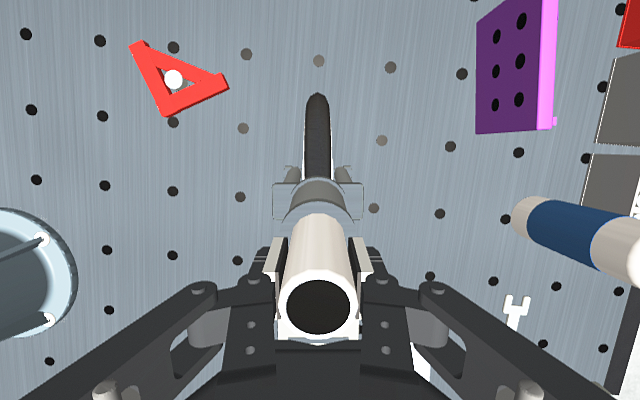

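```bash
python3 -c "
from station import sign_off,sense
print(sign_off());s=sense();print(s['t'],s['tcp_pos'],s['force'])"
```

```text
the job is handed in; nothing more can be done
None
the job is handed in; nothing more can be done
```

The kickstand is down and the chassis is upright, held by the bare steering column. I handed the job in at about 11.6 s.

- **Kickstand:** with the chassis still leaning on the stop, I pushed the leg down with the closed fingers, using about 5 N, until the spring took over. Pictures then showed the leg pointing down and no force left on the finger. I checked the down stop by eye only and did not measure the joint angle.
- **Swing:** I took the column from above at 50 N and rolled the chassis upright on its tyres, with 7 N or less at the wrist at every check. The last arm speeds were about zero.
- **Plumb:** I corrected 0.005 rad at the end. The last two camera depth fits of the deck put it within about 0.005 rad of plumb (top −0.003 slope, scene +0.005). They differ in sign, but by no more than the tilt each shows on the bare table. The tool axis reads 0.001 rad.
- **Disagreement:** before that correction, a fit to deck corners picked by hand gave a lean of about −0.02 rad. I trusted the depth fits and the tool axis over it.
- **Wheels and table:** the pictures show both wheels standing where they were, apart from the few millimetres of roll on the rounded tread. I saw no other item moved.
- **Remaining force:** the arm presses down on the column with about 7 N.

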